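# Index the badge-press die wheel and press it home

## Task

The die wheel on the badge press sits raised and turned out of place. With the fingertips only, push it round by its fin until its notch is over the locating pin, then press the wheel straight down on its hub until it is fully home. Do not pinch or lift the wheel or anything else, leave everything else on the table where it stands, and finish clear of it all.

Things in the scene. Friction and masses are not known exactly. Their poses are not given: they have to be found in the camera images.
- hub (a point): Centre of the top of the hub, a dark low steel dome 40 mm across (flat top 20 mm) standing 8 mm above the die wheel's top, on its vertical axis; the place to press. The wheel: a flat-lying aluminium disc, 124 mm across, 12 mm thick, that turns both ways without end and slides on its axis. Raised, its top face is 52 mm and the hub's top 60 mm above the table; fully home, 10 mm lower. y points from the axis to the notch.
- notch (a point): Middle of the notch, 50 mm from the wheel's axis, level with the wheel's top face; turns with the wheel. The notch is a straight-sided slot cut right through the disc, 16 mm wide, running in from the rim to 38 mm from the axis. y points outwards from the axis.
- fin: Middle of the foot of the fin, on the wheel's top face, 46 mm from the axis, diametrically opposite the notch. The fin is a slender upright plate: 20 mm long along the radius (36 to 56 mm from the axis), 10 mm thick, 18 mm high; shut fingertips can push it round from either side. About 0.1 N m (2 to 3 N at the fin) turns the wheel, and it stays where it is left. More than 30 N on the fin is too much.
- pin (a point): Top of the fixed locating pin, 50 mm from the wheel's axis, 39 mm above the table. The pin is a steel rod, 10 mm in diameter, level, pointing at the axis; it comes out of a small grey bracket (22 x 26 mm, 46 mm high) just outside the rim, and its inner 20 mm lies just under the raised wheel. y points outwards from the axis. Being round, it guides in a notch that is up to about 4 mm off.
- wheel (a joint): Turn of the wheel about its vertical axis, rad, counter-clockwise from above positive; 0 (or 2 pi) is the notch exactly over the pin.
- seat (a joint): How far the wheel has been pressed down, m: 0 raised, 0.010 fully home. A stiff sliding fit: about 6 N presses it down once the notch is over the pin, and it stays where it is left. It can also be lifted (negative), which it must not be. With the pin not in the notch it stops at 0.001 to 0.003.
- press: The badge press, fixed: grey base plate 300 x 190 mm, 12 mm thick. Origin on the table surface under the wheel's axis; its y points from the axis to the pin, its x to the folded press head, a block 75 x 130 mm that starts 117 mm from the axis, 58 mm high, with a lever on top reaching 76 mm.
- tape: Bystander, loose: cardboard tape core, a ring 80 mm across, 24 mm high, open in the middle; origin at the centre of its underside.
- glue: Bystander, loose: white glue bottle, 32 mm across, 100 mm tall; origin at the centre of its underside.
- blanks: Bystander, loose: stack of steel badge blanks, 58 mm across, 30 mm high; origin at the centre of its underside.
- carton: Bystander, loose: open cardboard tray, 90 x 130 x 35 mm; origin at the centre of its underside.
- marker_brush: Bystander, loose: lying paste brush, 160 mm long; origin near its middle.
- cup: Bystander, loose: grey plastic cup, 72 mm across, 85 mm tall; origin at the centre of its underside.
- punch: Bystander, loose: black paper punch, a block 100 x 45 x 40 mm; origin at the centre of its underside.

How it is judged:
By the outcome, as a careful person would: the job done as asked, in the order asked, and still so for the second after the job is handed in, with the robot touching nothing.
It also fails if it takes over 48 s, if anything falls off the work surface, if the arm or the gripper's body presses on something with over 40 N, if the wrist force passes 120 N, or if a joint passes its speed limit or range.

## Robot

A 7-joint arm with a two-finger parallel gripper is mounted at the origin on the work surface. World frame = base frame: x ahead of the robot, y to its left, z up, the work surface at z = 0. Lengths are in m, angles in degrees, forces in N, time in s.
With the tool pointing down it reaches from about 0.425 to 0.875 m from the base axis. Payload 4.7 kg.
Tool frame: the origin (TCP) lies at the very end of the fingers, on their centre line; the grasp point (between the pads) lies env.grip_point_offset behind it (env.grip_point_offset is the distance from the TCP to the grasp point, in m); z points along the fingers, y is the direction in which the jaws open and shut (so a half turn about z gives the same grasp; the last joint's range is limited). The gripper opens to 87 mm and grips with 3 to 60 N. Pads are 19 mm wide; open, the fingers measure 117 mm over their backs; the gripper's body (75 mm by 190 mm) begins 51 mm behind the grasp point.
Start: joints at [64.406, 18.392, -4.016, 83.108, 1.295, 78.541, -3.26], TCP at [0.289, -0.582, 0.223] pointing down, gripper open.
Joint ranges: [-163.93, 163.93], [-17.29, 119.83], [-79.2, 71.16], [3.27, 140.29], [-89.18, 269.18], [5.43, 117.66], [-154.24, 154.24]. Speed limits (degrees/s): [147.25, 147.25, 180, 180, 180, 180, 180].

## Interface

Orientations are given as [roll, pitch, yaw] about the fixed x, y, z axes, in that order (R = Rz(yaw) Ry(pitch) Rx(roll)).
In Python, from cell import env gives the robot as it stands.
- The arm moves only by the tool send_rows, never from a script. Its argument "plan" is a list of rows, each a list of 7 numbers: the finger opening in mm, from 0 to 87, then the shift along the tool's x, y, z in mm, then the turn, a rotation vector about the tool's x, y, z in rad. A call has 1 to 12 rows; each row shifts and turns the commanded pose from where the row before left it, along the tool's axes as they then stand; what a row does not reach is not made up. A row lasts 1/10 s, in which the tool goes at most 50 mm and 8.59 degrees, less where a joint would pass 70% of its speed; a pose out of reach is approached as far as the arm can. A call is refused whole if a number of a shift passes 50 or a number of a turn 0.15, either way. A call with a gripper value outside its range is refused whole. The fingers move at their own pace and stop on an object; "grip_force" is the grip in N (left out, the last holds). Time passes only in rows, so rows that do not move let the fingers close. It gives the time, the measured TCP pose, the force and the opening at its end, in the units of the state.
- env.get_obs(): the state, without advancing time (a new reading comes with each control period).
- env.read_camera(name): name is "scene" or "top"; returns the picture (400x640x3 uint8, red, green, blue); there is no depth.
- env.get_calibration(name): a dict with "fx", "fy", "cx", "cy" (pixels), "extrinsics" (4x4, takes a point from camera to world coordinates). Camera axes: x right, y down, z forward; pixel columns grow to the right and rows downward; lengths in m; the calibration is good to about 2 mm. A picture is of the moment at which its call begins. get_calibration takes no time and is no camera call.
- env.sign_off(): hands the job in, once; it reports no verdict.
Trained networks look in the newest picture that a camera, given by its name, has taken for a name from the list of things; names that differ only in an ending like _2 or _b are one class to them, and where a whole thing is asked for, a point or a joint stands for the part that bears it (a point fixed in the world has none). Each returns a list of dicts, best first, with "confidence" (0 to 1); they miss things now and then, are a little off and sometimes report something else, mostly with a low value. They report only what shows in the picture. A call takes as long as a camera call.
- env.regions_of(camera, query): "region" (400x640 bool, what is visible of it) and "rect" ([left, top, right, bottom] in pixels, round what is visible of it).
The state is a dict: "time_s": time; "qpos": joint angles; "joint_velocities": joint speeds; "effort": joint torques, N m; "tool_pos": TCP position; "tool_rot": TCP orientation; "force": force on the tool from outside, world axes, zero at the start; "wrist_torque": the same for the moment, N m; "grip_width": finger opening in m.
Only numpy, scipy, OpenCV 4.12 (cv2) and the standard library are available. Lean on these libraries where they do the work, as an engineer would, in place of code of your own. Each camera call takes 0.05 s, during which the arm holds its last target. There are 200 camera calls.

## Working session

There is one attempt and no reset: what is moved stays moved. The work goes in short steps, Python scripts to look and compute and a tool call to move; the robot and the scene stay as the last step left them, time stands still between calls to the robot, and variables do not carry over. Pictures are saved under pics/ and viewed, about 8 in all and at most 12, crops included, and the job is handed in when it is done.

Besides the shell and the picture viewer there is one more tool, called as name(argument=value, ...), one argument or row to a line, values as JSON. send_rows: Moves the arm, as the interface text tells. Its arguments: {"type":"object","properties":{"plan":{"type":"array"},"grip_force":{"type":"number"}},"required":["plan"]}

```bash
mkdir -p pics; ls
python3 - <<'E'
from cell import env
import cv2,numpy as np
np.set_printoptions(precision=4,suppress=True)
o=env.get_obs();print(o)
for c in("top","scene"):
    im=env.read_camera(c);cv2.imwrite(f"pics/{c}0.png",im[:,:,::-1]);k=env.get_calibration(c);print(c,k)
    for q in("hub","notch","fin","pin","wheel","press"):
        try:
            for r in env.regions_of(c,q)[:2]:
                m=r["region"];ys,xs=np.nonzero(m);print(c,q,round(r["confidence"],2),r["rect"],xs.mean().round(1),ys.mean().round(1),m.sum())
        except Exception as e:print(c,q,e)
print(env.grip_point_offset)
E
```

```text
pics
{'time_s': 0.0, 'qpos': array([64.406 , 18.4393, -4.0146, 83.1745,  1.2989, 78.5409, -3.2595]), 'joint_velocities': array([-0.0626,  0.0985,  0.0124, -0.0043,  0.0167, -0.0831,  0.0249]), 'effort': array([ -0.0001, -49.1295,  -0.4041, -31.2522,  -0.0639,   0.0439,
         0.0002]), 'tool_pos': array([ 0.2887, -0.5817,  0.2215]), 'tool_rot': array([-179.8908,    0.0098,   26.4041]), 'force': array([ 0.7784, -0.7329,  0.0615]), 'wrist_torque': array([ 0.0535, -0.0192, -0.0072]), 'grip_width': 0.08706393029739447}
top {'fx': 379.40743444009206, 'fy': 379.40743444009206, 'cx': 315.9335742712283, 'cy': 199.9169582093801, 'extrinsics': array([[ 0.0113, -0.9986,  0.0522,  0.5109],
       [-0.9997, -0.0125, -0.0232,  0.09  ],
       [ 0.0238, -0.0519, -0.9984,  0.9804],
       [ 0.    ,  0.    ,  0.    ,  1.    ]])}
top hub 0.89 [358.8, 196.5, 404.8, 248.4] 383.0 222.1 1950
top notch 0.67 [354.3, 194.6, 407.6, 248.9] 382.8 221.7 1916
top pin 0.72 [316.4, 135.0, 424.4, 270.4] 371.1 202.0 8697
top wheel 0.78 [357.9, 197.4, 409.1, 249.1] 382.7 221.7 1997
top press 0.81 [314.0, 136.2, 430.0, 267.9] 371.1 202.1 8521
top press 0.43 [398.7, 253.9, 424.1, 280.5] 410.8 266.1 459
scene {'fx': 430.15146839364184, 'fy': 430.15146839364184, 'cx': 317.051595930259, 'cy': 205.04257242345344, 'extrinsics': array([[ 0.1543,  0.7728, -0.6157,  1.1318],
       [ 0.9879, -0.1102,  0.1093, -0.0121],
       [ 0.0166, -0.6251, -0.7804,  0.8069],
       [ 0.    ,  0.    ,  0.    ,  1.    ]])}
scene hub 0.69 [201.4, 184.0, 262.2, 229.8] 231.8 207.2 2057
scene notch 0.95 [202.9, 183.1, 261.1, 229.9] 231.3 207.1 2030
scene fin 0.58 [206.7, 197.8, 221.0, 201.3] 212.2 197.3 72
scene pin 0.65 [184.2, 174.1, 313.8, 307.0] 246.3 239.1 9664
scene wheel 0.67 [203.1, 185.6, 260.1, 233.5] 231.3 206.9 2012
scene press 0.8 [183.1, 174.0, 312.0, 309.4] 246.5 239.3 9505
0.0187
```

View pics/top0.png

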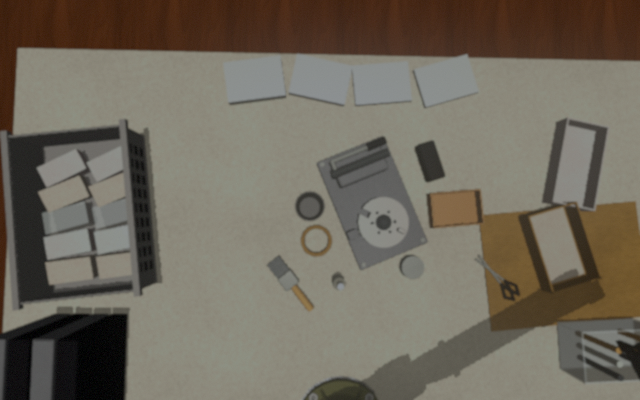

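View pics/scene0.png

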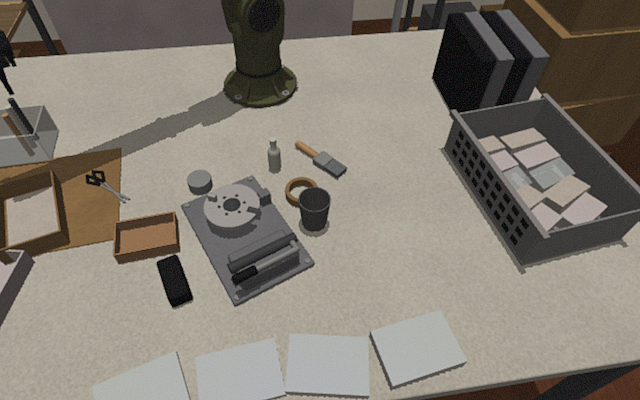

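The scene shows the press with the wheel near top (383,222), the pin bracket left of it near (352,232), and the press head up at about (360,160). I'll enlarge both views.

```bash
cat > h.py <<'E'
from cell import env
import cv2,numpy as np
np.set_printoptions(precision=4,suppress=True)
def w(c,u,v,z):
    k=env.get_calibration(c);T=k["extrinsics"]
    d=T[:3,:3]@[(u-k["cx"])/k["fx"],(v-k["cy"])/k["fy"],1];p=T[:3,3]
    return p+d*(z-p[2])/d[2]
def px(c,P):
    k=env.get_calibration(c);T=k["extrinsics"];q=T[:3,:3].T@(np.array(P)-T[:3,3])
    return np.array([k["fx"]*q[0]/q[2]+k["cx"],k["fy"]*q[1]/q[2]+k["cy"]])
E
python3 - <<'E'
from h import *
a=cv2.imread("pics/top0.png")[130:285,310:435];b=cv2.imread("pics/scene0.png")[165:310,175:320]
f=lambda i,h:cv2.resize(i,None,fx=h/i.shape[0],fy=h/i.shape[0],interpolation=cv2.INTER_CUBIC)
A=f(a,480);B=f(b,480)
print(A.shape,B.shape, 480/155,480/145)
im=np.hstack([A[:, :],B])[:, :]
im=cv2.convertScaleAbs(im,alpha=1.4)
im=cv2.resize(im,(800,int(im.shape[0]*800/im.shape[1])));print(im.shape)
cv2.imwrite("pics/z0.png",im)
print("hub top",w("top",383.2,222.3,.06),w("scene",232,205,.06))
E
```

```text
(480, 387, 3) (480, 480, 3) 3.096774193548387 3.310344827586207
(442, 800, 3)
hub top [ 0.5065 -0.0957  0.06  ] [ 0.5158 -0.094   0.06  ]
```

View pics/z0.png

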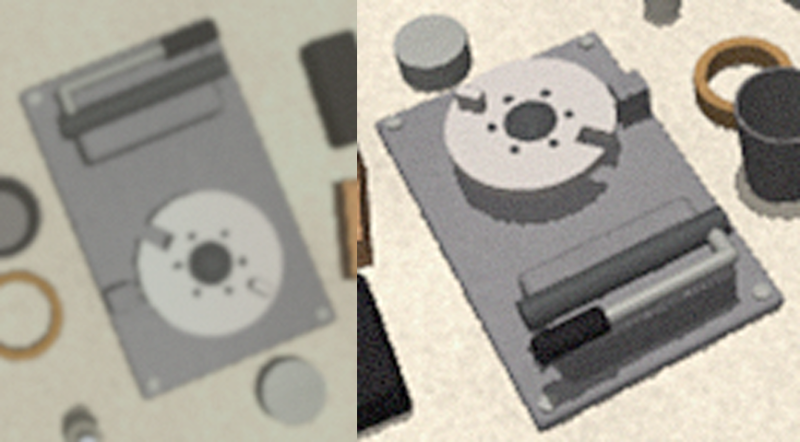

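```bash
cat > wheel.py <<'E'
from h import *
def outline(c,im,xy0,z):
    # subpixel rim: bright-to-dark along rays in the world plane; returns fitted circle
    g=cv2.cvtColor(im,cv2.COLOR_RGB2GRAY).astype(np.float32);P=[]
    for a in np.radians(np.arange(0,360,4)):
        r=np.arange(.050,.074,.0005)
        q=np.array([px(c,(xy0[0]+t*np.cos(a),xy0[1]+t*np.sin(a),z)) for t in r],np.float32)
        s=cv2.remap(g,q[:,:1],q[:,1:],cv2.INTER_LINEAR).ravel();d=np.diff(cv2.GaussianBlur(s[None],(0,0),2).ravel())
        i=d.argmin()
        if d[i]<-1.5 and 3<i<len(d)-3:P.append([xy0[0]+r[i]*np.cos(a),xy0[1]+r[i]*np.sin(a)])
    P=np.array(P)
    for _ in range(5):
        A=np.c_[2*P,np.ones(len(P))];s=np.linalg.lstsq(A,(P**2).sum(1),rcond=None)[0];R=np.sqrt(s[2]+s[:2]@s[:2])
        e=abs(np.linalg.norm(P-s[:2],axis=1)-R);P=P[e<max(.0015,2*np.median(e))]
    return s[:2],R,len(P)
if __name__=="__main__":
    for c in("top","scene"):
        im=env.read_camera(c);xy=np.array([.508,-.095])
        for _ in range(3):
            xy,R,n=outline(c,im,xy,.052)
        print(c,xy,R,n)
    pt=lambda x,y:(310+x/2.852,130+y/2.852); ps=lambda x,y:(175+(x-357)/3.048,165+y/3.048)
    for n,f,c,x,y,z in[("hub","t","top",210,264,.054),("notch in","t","top",170,243,.052),("notch mid",0,"top",157,238,.046),("fin foot/top",0,"top",258,288,.061),("bracket",0,"top",123,297,.046),("hub",0,"scene",530,121,.056),("notch",0,"scene",600,138,.048),("fin top",0,"scene",472,93,.07),("bracket",0,"scene",632,83,.046)]:
        u=pt(x,y) if c=="top" else ps(x,y);print(c,n,w(c,*u,z)[:2])
E
python3 wheel.py
```

```text
Traceback (most recent call last):
  File "wheel.py", line 20, in <module>
    xy,R,n=outline(c,im,xy,.052)
           ~~~~~~~^^^^^^^^^^^^^^
  File "wheel.py", line 7, in outline
    q=np.array([px(c,(xy0[0]+t*np.cos(a),xy0[1]+t*np.sin(a),z)) for t in r],np.float32)
                ~~^^^^^^^^^^^^^^^^^^^^^^^^^^^^^^^^^^^^^^^^^^^^^
  File "h.py", line 9, in px
    k=env.get_calibration(c);T=k["extrinsics"];q=T[:3,:3].T@(np.array(P)-T[:3,3])
ValueError: time passes only in moves, steps and waits
```

```bash
sed -i 's/^def w/K={c:env.get_calibration(c) for c in("top","scene")}\ndef w/; s/k=env.get_calibration(c)/k=K[c]/' h.py; python3 wheel.py
```

```text
top [ 0.5075 -0.0976] 0.061960786681058574 87
scene [ 0.5067 -0.0963] 0.062083291619407184 68
top hub [ 0.5059 -0.098 ]
top notch in [ 0.5235 -0.0638]
top notch mid [ 0.5278 -0.0535]
top fin foot/top [ 0.4859 -0.1377]
top bracket [ 0.4766 -0.0243]
scene hub [ 0.5115 -0.0949]
scene notch [ 0.5282 -0.0458]
scene fin top [ 0.4908 -0.1343]
scene bracket [ 0.477  -0.0184]
```

Run:
```python
from h import *
ax=np.array([.507,-.097]);D=np.degrees
pt=lambda x,y:(310+x/2.852,130+y/2.852)
g=cv2.cvtColor(cv2.imread("pics/top0.png"),cv2.COLOR_BGR2GRAY)
C=[w("top",*pt(*p),.012)[:2] for p in[(20,92),(218,18),(335,318),(145,398)]]
for i in range(4):
    d=C[(i+1)%4]-C[i];print("edge",np.linalg.norm(d),D(np.arctan2(d[1],d[0])))
def polar(c,z,name):
    im=cv2.imread(f"pics/{c}0.png",0).astype(np.float32)
    a=np.radians(np.arange(0,360,.5));r=np.arange(.015,.095,.00025)
    M=np.array([[px(c,(ax[0]+t*np.cos(b),ax[1]+t*np.sin(b),z)) for b in a] for t in r],np.float32)
    return a,r,cv2.remap(im,M[...,0],M[...,1],cv2.INTER_CUBIC)
for c in("top","scene"):
    a,r,P=polar(c,.052,"");s=P[(r>.043)&(r<.057)].mean(0)
    m=s<np.median(s)-15; print(c,"notch dark deg",D(a[m])[[0,-1]] if m.any() else None, [round(float(x)) for x in s[80:180:4]])
    a,r,P=polar(c,.046,"");s=P[(r>.068)&(r<.085)].mean(0);print(c,"bracket 90-135",[round(float(x)) for x in s[180:270:4]])
    cv2.imwrite(f"pics/pol_{c}.png",P)
A=[cv2.imread(f"pics/pol_{c}.png") for c in("top","scene")]
cv2.imwrite("pics/pol.png",cv2.resize(np.vstack(A)[::1],(720,600)))
print(env.get_obs()["time_s"])
```

```text
edge 0.19245681551189253 -68.56461560418276
edge 0.2903067855769656 -158.59848765460575
edge 0.18550368202574338 113.0459431021113
edge 0.29559996365814195 22.76415965750802
top notch dark deg [ 53.5 242.5] [138, 138, 139, 139, 138, 135, 128, 117, 105, 97, 95, 95, 96, 96, 98, 105, 116, 126, 133, 137, 138, 139, 138, 138, 139]
top bracket 90-135 [98, 99, 99, 99, 100, 97, 85, 79, 88, 96, 97, 98, 97, 96, 96, 95, 97, 99, 100, 100, 100, 101, 102]
scene notch dark deg [ 54.5 251. ] [152, 152, 152, 152, 152, 156, 155, 139, 108, 73, 58, 62, 68, 71, 69, 63, 81, 118, 143, 155, 156, 153, 151, 150, 152]
scene bracket 90-135 [48, 47, 48, 49, 47, 45, 47, 69, 96, 106, 100, 98, 100, 99, 101, 102, 104, 106, 107, 104, 105, 106, 104]
0.85[ WARN:0@7.460] global loadsave.cpp:1063 imwrite_ Unsupported depth image for selected encoder is fallbacked to CV_8U.
```

View pics/pol.png

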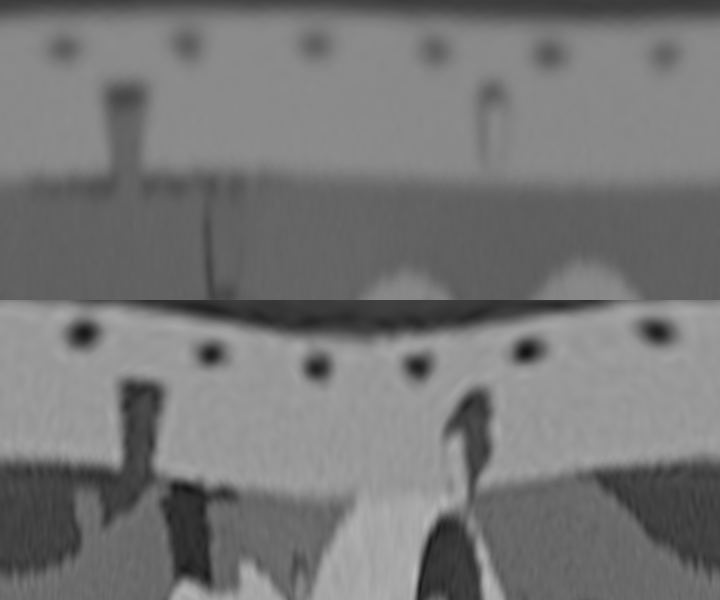

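send_rows(
  plan=[
    [0,0,0,0,0,0,-0.112],
    [0,0,0,0,0,0,-0.112],
    [0,0,0,0,0,0,-0.112],
    [0,0,0,0,0,0,-0.112],
    [0,0,0,0,0,0,-0.112],
    [0,0,0,0,0,0,-0.112],
    [0,0,0,0,0,0,0],
  ],
)

```text
time_s: 1.55
tool_pos: [0.289, -0.5823, 0.2226]
tool_rot: [180.0, -0.0, 64.9]
force: [-0.4, -0.5, 0.4]
grip_width: 0.0391
```

The polar unwrapping has the notch centred near 62° in top and about 70° in scene, so the two disagree. I'll check the calibration for consistency before going on.

Run:
```python
from h import *
from wheel import outline
for c in("top","scene"):
    im=cv2.imread(f"pics/{c}0.png")[:,:,::-1].copy()
    print(c,K[c]["extrinsics"][:3,3],px(c,(.507,-.097,.052)),w(c,*px(c,(.507,-.097,.052)),.052))
    for z in(.052,):
        xy=np.array([.507,-.097])
        for _ in range(4): xy,R,n=outline(c,im,xy,z);print(xy,R,n)
k2=env.get_calibration("scene");print(k2["extrinsics"]-K["scene"]["extrinsics"])
P=(np.array(px("scene",(.507,-.097,.052))))
im=cv2.imread("pics/scene0.png")
for ctr,col in(((.507,-.097),(0,0,255)),):
    pass
big=cv2.resize(im[165:250,180:300],None,fx=6,fy=6,interpolation=cv2.INTER_CUBIC)
for cc,col in(((.507,-.097),(0,0,255)),((.502,-.097),(0,255,0))):
    q=np.array([(px("scene",(cc[0]+.062*np.cos(t),cc[1]+.062*np.sin(t),.052))-[180,165]+.5)*6 for t in np.linspace(0,6.28,80)])
    cv2.polylines(big,[q.astype(np.int32)],True,col,1)
cv2.imwrite("pics/ov.png",big)
```

```text
top [0.5109 0.09   0.9804] [383.0651 222.0902] [ 0.507 -0.097  0.052]
[ 0.5076 -0.0976] 0.0619548597707546 87
[ 0.5077 -0.0976] 0.06194322073856928 87
[ 0.5076 -0.0976] 0.0619775290809615 87
[ 0.5076 -0.0976] 0.06194983744782927 87
scene [ 1.1318 -0.0121  0.8069] [231.0164 204.3536] [ 0.507 -0.097  0.052]
[ 0.5067 -0.0964] 0.06215219907933898 61
[ 0.5067 -0.0965] 0.062152819018027626 65
[ 0.5067 -0.0965] 0.062157344071408445 63
[ 0.5067 -0.0966] 0.06221564625583395 62
[[0. 0. 0. 0.]
 [0. 0. 0. 0.]
 [0. 0. 0. 0.]
 [0. 0. 0. 0.]]
```

View pics/ov.png

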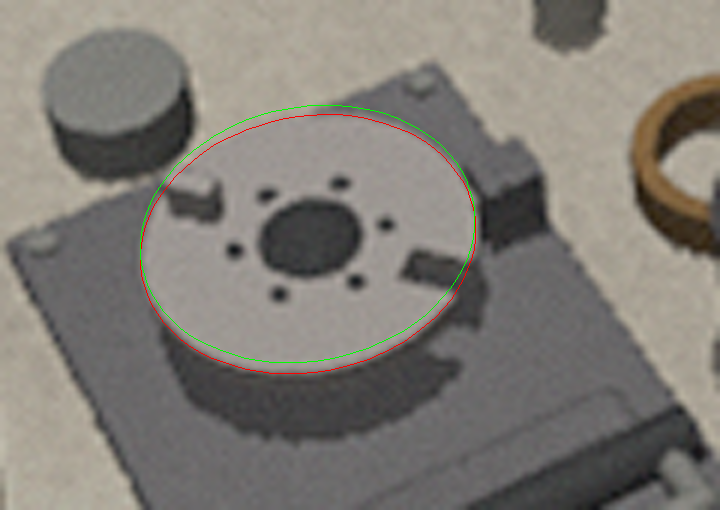

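Red circle (axis 0.507, -0.097, z=0.052) fits the rim in the picture; the polar mismatch came from saving the z=0.046 plane. At z=0.052 the notch is at about 64°, the pin at about 112°, so the wheel must turn about +48°.

send_rows(
  plan=[
    [0,40.4,-3.3,0,0,0,0],
    [0,40.4,-3.3,0,0,0,0],
    [0,40.4,-3.3,0,0,0,0],
    [0,40.4,-3.3,0,0,0,0],
    [0,40.4,-3.3,0,0,0,0],
    [0,40.4,-3.3,0,0,0,0],
    [0,40.4,-3.3,0,0,0,0],
    [0,40.4,-3.3,0,0,0,0],
    [0,40.4,-3.3,0,0,0,0],
    [0,40.4,-3.3,0,0,0,0],
    [0,40.4,-3.3,0,0,0,0],
    [0,40.4,-3.3,0,0,0,0],
  ],
)

```text
time_s: 2.75
tool_pos: [0.4592, -0.1248, 0.2229]
tool_rot: [179.9, 0.0, 64.7]
force: [0.7, -0.4, -0.4]
grip_width: 0.0004
```

send_rows(
  plan=[
    [0,0,0,0,0,0,0],
    [0,0,0,30,0,0,0],
    [0,0,0,30,0,0,0],
    [0,0,0,30,0,0,0],
    [0,0,0,20,0,0,0],
    [0,0,0,10,0,0,0],
    [0,0,0,0,0,0,0],
    [0,0,0,0,0,0,0],
  ],
)

```text
time_s: 3.55
tool_pos: [0.4594, -0.1268, 0.1034]
tool_rot: [179.9, -0.0, 64.8]
force: [0.7, -1.3, -0.3]
grip_width: 0.0006
```

```bash
cat > snap.py <<'E'
import sys
from h import *
o=[]
for c,(x0,y0) in(("top",(330,180)),("scene",(180,140))):
    im=env.read_camera(c)[y0:y0+100,x0:x0+100,::-1];o.append(cv2.resize(im,(400,400),interpolation=cv2.INTER_CUBIC))
cv2.imwrite(f"pics/{sys.argv[1]}.png",cv2.convertScaleAbs(np.hstack(o),alpha=1.3))
E
python3 snap.py s1
```

```text
(no output)
```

View pics/s1.png

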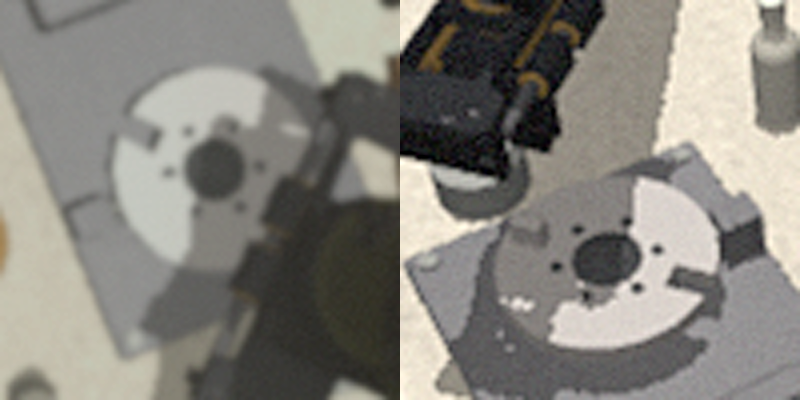

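The fingertips (scene crop about (540,140)) hang clear of the fin, (530,230) in the same crop. I'll lower beside it.

send_rows(
  plan=[
    [0,0,0,15,0,0,0],
    [0,0,0,15,0,0,0],
    [0,0,0,10,0,0,0],
    [0,0,0,5,0,0,0],
    [0,0,0,0,0,0,0],
    [0,0,0,0,0,0,0],
  ],
)

```text
time_s: 4.25
tool_pos: [0.4593, -0.1265, 0.0581]
tool_rot: [179.9, -0.0, 64.9]
force: [0.1, -0.1, 0.3]
grip_width: -0.0001
```

send_rows(
  plan=[
    [0,0,2,0,0,0,0],
    [0,0,2,0,0,0,0],
    [0,0,2,0,0,0,0],
    [0,0,2,0,0,0,0],
    [0,0,1,0,0,0,0],
    [0,0,1,0,0,0,0],
    [0,-0.94,2.37,0,0,0,-0.05],
    [0,-0.94,2.37,0,0,0,-0.05],
    [0,-0.94,2.37,0,0,0,-0.05],
    [0,-0.94,2.37,0,0,0,-0.05],
    [0,0,0,0,0,0,0],
  ],
)

```text
time_s: 5.35
tool_pos: [0.4749, -0.1374, 0.0573]
tool_rot: [-179.9, -0.0, 76.4]
force: [-1.1, -0.1, 0.4]
grip_width: 0.0005
```

```bash
cat > rel.py <<'E'
from h import *
o=env.get_obs();p=o["tool_pos"][:2]-[.507,-.097];y=np.radians(o["tool_rot"][2])
x=np.array([np.cos(y),np.sin(y)]);yy=np.array([np.sin(y),-np.cos(y)])
print(o["time_s"],o["tool_pos"],o["tool_rot"][2],"radial",-p@x,"tang",p@yy,"F",o["force"])
E
python3 rel.py; python3 snap.py s2
```

```text
5.35 [ 0.4749 -0.1374  0.0573] 76.36078730182186 radial 0.04687637966521788 tang -0.021676037122006234 F [-1.0704 -0.0852  0.4468]
```

View pics/s2.png

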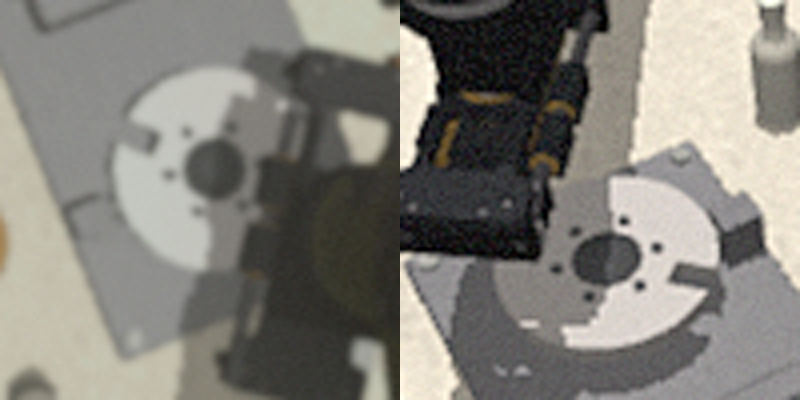

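The notch is still at about (143,138) in the top crop: not turned yet, since the fingertips are thinner than I assumed. I'll keep going along the arc and measure the notch angle numerically.

```bash
cat > notch.py <<'E'
from h import *
import sys
ax=np.array([.507,-.097]);z=float(sys.argv[1]) if len(sys.argv)>1 else .052
a=np.radians(np.arange(40,140,.5));r=np.arange(.043,.057,.001)
for c in("top","scene"):
    im=cv2.cvtColor(env.read_camera(c),cv2.COLOR_RGB2GRAY).astype(np.float32)
    M=np.array([[px(c,(ax[0]+t*np.cos(b),ax[1]+t*np.sin(b),z)) for b in a] for t in r],np.float32)
    s=cv2.remap(im,M[...,0],M[...,1],cv2.INTER_CUBIC).mean(0);h=(np.median(s)+s.min())/2;m=np.degrees(a[s<h]);print(c,m[0],m[-1],m.mean(),len(m)/2)
E
python3 notch.py
```

```text
top 58.00000000000001 76.0 67.0 18.5
scene 59.99999999999999 77.0 68.5 17.5
```

send_rows(
  plan=[
    [0,-0.94,2.37,0,0,0,-0.05],
    [0,-0.94,2.37,0,0,0,-0.05],
    [0,-0.94,2.37,0,0,0,-0.05],
    [0,-0.94,2.37,0,0,0,-0.05],
    [0,-0.94,2.37,0,0,0,-0.05],
    [0,0,0,0,0,0,0],
  ],
)

```text
time_s: 6.15
tool_pos: [0.4862, -0.1442, 0.0574]
tool_rot: [-180.0, 0.0, 90.7]
force: [-2.0, -0.9, 0.3]
grip_width: 0.0004
```

```bash
python3 rel.py;python3 notch.py
```

```text
6.15 [ 0.4862 -0.1442  0.0574] 90.65104661203225 radial 0.04691368901439158 tang -0.021332625590110427 F [-2.01   -0.9457  0.3015]
top 73.0 91.0 82.0 18.5
scene 74.5 91.5 83.0 17.5
```

The wheel is turning with the tool: notch at 82.5°, about 29° to go.

send_rows(
  plan=[
    [0,-0.94,2.37,0,0,0,-0.05],
    [0,-0.94,2.37,0,0,0,-0.05],
    [0,-0.94,2.37,0,0,0,-0.05],
    [0,-0.94,2.37,0,0,0,-0.05],
    [0,-0.94,2.37,0,0,0,-0.05],
    [0,-0.94,2.37,0,0,0,-0.05],
    [0,-0.94,2.37,0,0,0,-0.05],
    [0,-0.94,2.37,0,0,0,-0.05],
    [0,-0.94,2.37,0,0,0,-0.05],
    [0,0,0,0,0,0,0],
  ],
)

```text
time_s: 7.25
tool_pos: [0.509, -0.1483, 0.0576]
tool_rot: [-180.0, 0.1, 116.4]
force: [-0.6, -0.8, 0.5]
grip_width: 0.0005
```

```bash
python3 rel.py;python3 notch.py; python3 snap.py s3
```

```text
7.25 [ 0.509  -0.1483  0.0576] 116.39449523068708 radial 0.04684161479316012 tang -0.02101638286209554 F [-0.6364 -0.775   0.4603]
top 100.50000000000001 117.0 108.75 17.0
scene 103.5 117.0 110.25 14.0
```

View pics/s3.png

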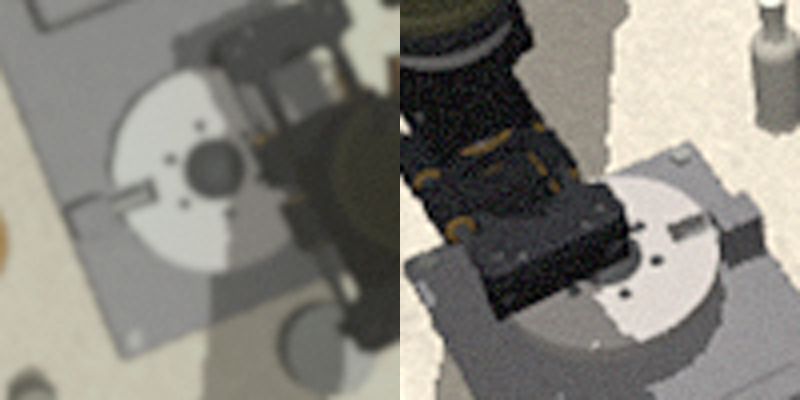

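The notch is almost over the pin (top crop about (133,195), bracket about (85,215)), with 3–4° left. I'll nudge it the rest.

send_rows(
  plan=[
    [0,-0.57,1.43,0,0,0,-0.03],
    [0,-0.57,1.43,0,0,0,-0.03],
    [0,0,0,0,0,0,0],
    [0,0,0,0,0,0,0],
  ],
)

```text
time_s: 7.85
tool_pos: [0.5121, -0.1471, 0.0576]
tool_rot: [180.0, -0.0, 119.9]
force: [-1.2, -1.9, 0.1]
grip_width: 0.0004
```

```bash
python3 rel.py;python3 notch.py
python3 - <<'E'
from h import *
ax=np.array([.507,-.097]);a=np.radians(np.arange(92,133,.5));o=[]
for c in("top","scene"):
    im=env.read_camera(c)
    g=im
    for z in(.052,.046,.039):
        r=np.arange(.035,.095,.0005)
        M=np.array([[px(c,(ax[0]+t*np.cos(b),ax[1]+t*np.sin(b),z)) for b in a] for t in r],np.float32)
        P=cv2.remap(g,M[...,0],M[...,1],cv2.INTER_CUBIC)[:,:,::-1]
        P=cv2.resize(P,(246,240));[cv2.line(P,(int((t-92)*6),0),(int((t-92)*6),8),(0,0,255),1) for t in(102,112,122)];o.append(P)
I=np.vstack([np.hstack(o[:3]),np.hstack(o[3:])]);cv2.imwrite("pics/p4.png",cv2.convertScaleAbs(I,alpha=1.3))
E
```

```text
7.85 [ 0.5121 -0.1471  0.0576] 119.90440591239738 radial 0.04598133465990169 tang -0.020577258381076668 F [-1.1612 -1.9001  0.0673]
top 104.0 121.0 112.5 17.5
scene 107.0 121.0 114.0 14.5
```

View pics/p4.png

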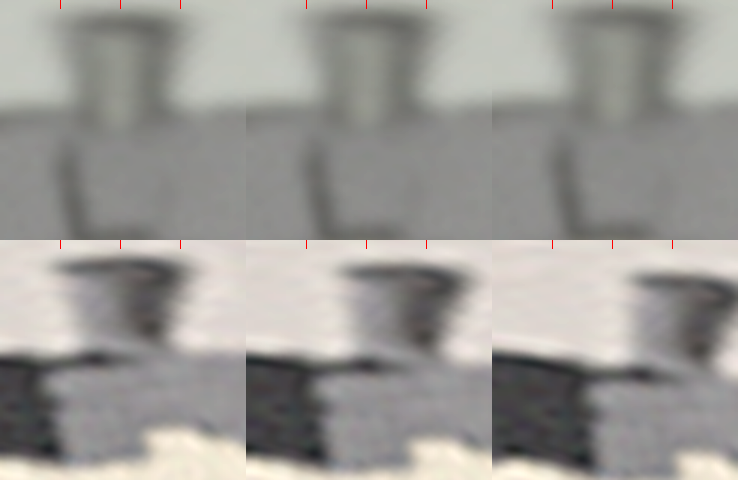

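In the top strips the bright pin stripe sits centred in the notch (about x=120 of 75–170), so it is aligned. I'll back off, rise and go over the hub.

send_rows(
  plan=[
    [0,0,-3,0,0,0,0],
    [0,0,-4,0,0,0,0],
    [0,0,-4,0,0,0,0],
    [0,0,0,-15,0,0,0],
    [0,0,0,-15,0,0,0],
    [0,10,5,0,0,0,0],
    [0,12,8,0,0,0,0],
    [0,12,8,0,0,0,0],
    [0,9,7,0,0,0,0],
    [0,3,3.6,0,0,0,0],
    [0,0,0,0,0,0,0],
    [0,0,0,0,0,0,0],
  ],
)

```text
time_s: 9.25
tool_pos: [0.5068, -0.0974, 0.0873]
tool_rot: [-180.0, -0.0, 119.9]
force: [0.3, 0.0, -1.3]
grip_width: 0.0003
```

```bash
python3 rel.py;python3 notch.py
```

```text
9.25 [ 0.5068 -0.0974  0.0873] 119.90504548177879 radial 0.00020228760725796 tang -0.00037828156403993407 F [ 0.2939  0.0453 -1.3041]
top 40.0 119.5 66.25 20.0
scene 114.00000000000001 139.5 126.75 26.0
```

send_rows(
  plan=[
    [0,0,0,12,0,0,0],
    [0,0,0,10,0,0,0],
    [0,0,0,3,0,0,0],
    [0,0,0,1,0,0,0],
    [0,0,0,1,0,0,0],
    [0,0,0,1,0,0,0],
    [0,0,0,1,0,0,0],
    [0,0,0,1,0,0,0],
    [0,0,0,0,0,0,0],
  ],
)

```text
time_s: 10.25
tool_pos: [0.5069, -0.097, 0.058]
tool_rot: [-180.0, 0.0, 119.9]
force: [-3.4, 1.2, 3.5]
grip_width: 0.0001
```

send_rows(
  plan=[
    [0,0,0,1,0,0,0],
    [0,0,0,1,0,0,0],
    [0,0,0,1,0,0,0],
    [0,0,0,1,0,0,0],
    [0,0,0,0,0,0,0],
  ],
)

```text
time_s: 10.75
tool_pos: [0.5069, -0.097, 0.0538]
tool_rot: [-180.0, 0.0, 119.9]
force: [-2.5, 1.2, 4.6]
grip_width: 0.0008
```

It has passed the 3 mm stop with low force, so the pin is in the notch. I'll carry on down to the seat.

send_rows(
  plan=[
    [0,0,0,1,0,0,0],
    [0,0,0,1,0,0,0],
    [0,0,0,1,0,0,0],
    [0,0,0,1,0,0,0],
    [0,0,0,0,0,0,0],
  ],
)

```text
time_s: 11.25
tool_pos: [0.5069, -0.097, 0.0503]
tool_rot: [-180.0, 0.0, 119.9]
force: [-2.9, 0.8, 9.4]
grip_width: 0.0002
```

send_rows(
  plan=[
    [0,0,0,1,0,0,0],
    [0,0,0,0,0,0,0],
  ],
)

```text
time_s: 11.45
tool_pos: [0.507, -0.0971, 0.0502]
tool_rot: [-179.9, 0.0, 119.9]
force: [-6.9, 0.4, 15.8]
grip_width: 0.0003
```

send_rows(
  plan=[
    [0,0,0,1,0,0,0],
    [0,0,0,0,0,0,0],
  ],
)

```text
time_s: 11.65
tool_pos: [0.5071, -0.0971, 0.0501]
tool_rot: [-179.9, 0.1, 119.9]
force: [-10.0, 1.1, 23.1]
grip_width: 0.0004
```

send_rows(
  plan=[
    [0,0,0,-2,0,0,0],
    [0,0,0,-5,0,0,0],
    [0,0,0,-20,0,0,0],
    [0,0,0,-40,0,0,0],
    [0,0,0,-40,0,0,0],
    [0,0,0,-40,0,0,0],
    [0,-40,0,0,0,0,0],
    [0,-40,0,0,0,0,0],
    [0,-40,0,0,0,0,0],
    [0,-40,0,0,0,0,0],
    [0,-40,0,0,0,0,0],
    [0,-40,0,0,0,0,0],
  ],
)

```text
time_s: 12.85
tool_pos: [0.6272, -0.3069, 0.194]
tool_rot: [180.0, 0.0, 119.9]
force: [0.6, 0.2, 0.8]
grip_width: 0.0002
```

```bash
python3 rel.py;python3 notch.py .042; python3 snap.py s5
python3 - <<'E'
from h import *
from wheel import outline
for c in("top","scene"):
    im=env.read_camera(c)
    for z in(.042,.052):print(c,z,outline(c,im,np.array([.507,-.097]),z))
E
```

```text
12.85 [ 0.6272 -0.3069  0.194 ] 119.8865698982107 radial 0.24190327987970625 tang -0.00039222192162561355 F [0.6282 0.2119 0.7501]
top 103.5 121.5 112.5 18.5
scene 112.5 120.50000000000001 116.5 8.5
top 0.042 (array([ 0.5077, -0.0977]), np.float64(0.06191712884818561), 87)
top 0.052 (array([ 0.5076, -0.0957]), np.float64(0.06127259465314551), 87)
scene 0.042 (array([ 0.507 , -0.0962]), np.float64(0.061967129851934234), 86)
scene 0.052 (array([ 0.515 , -0.0951]), np.float64(0.06122054803434047), 78)
```

View pics/s5.png

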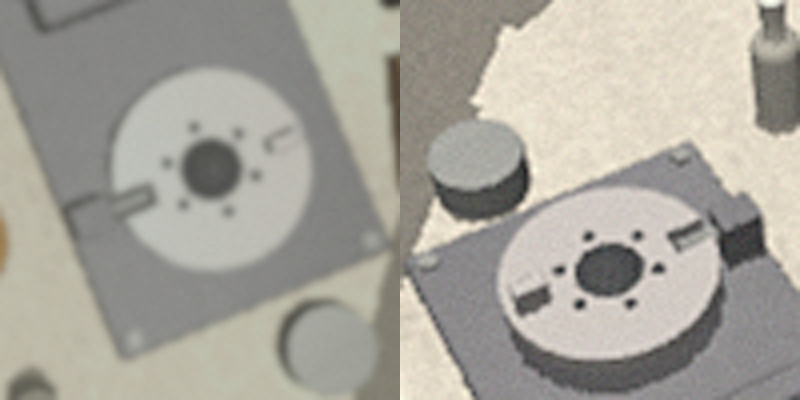

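The wheel is down, with the pin in the notch (top crop (133,200), scene crop (690,235)) and the blanks where they were. The rim fits z=0.042 in both cameras, so I'm handing in.

```bash
python3 -c "
from cell import env
o=env.get_obs();print(o['force'],o['joint_velocities']);print(env.sign_off())"
```

```text
[-0.29057137  0.2382256  -0.50190216] [-0.30856358 -1.1478933  -0.5185267   0.44365635  0.17476048  0.05141052
 -0.03892678]
the job is handed in; nothing more can be done
None
```

The die wheel is turned into place and pressed fully home, and I handed the job in at about 13 s of the allowed 48 s. With the fingers shut, I pushed the fin round about 48° counter-clockwise until the notch was over the pin. I then pressed straight down on the hub and withdrew to 0.19 m height, clear of the press.

- **Pressing:** the wheel passed the 3 mm stop at about 4 N. It came to a hard stop with the fingertips at 50.1 mm, against 50 mm expected for fully home. I pressed up to 23 N there, and it moved no further.
- **Position:** both cameras fit the rim at the home height of 42 mm. The top camera puts the notch at 112.5°, against about 112° for the pin.
- **Disagreement:** the scene camera's last notch reading was 116.5°. By then the pin filled much of the notch, and its detected width had shrunk to 8.5° from about 18°, so I did not rely on it.
- **Bystanders:** no unexpected contact forces showed at any step. The final close-up shows the blanks and glue bottle looking undisturbed. I did not re-check the other loose items in a full picture.

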